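# Vortex a capped tube on a touch-operated mixer

### The arm

A 7-joint arm with a two-finger parallel gripper is mounted at the origin on the work surface. World frame = base frame: x ahead of the robot, y to its left, z up, the work surface at z = 0. Lengths are in m, angles in rad, forces in N, time in s.
With the tool pointing down it reaches from about 0.425 to 0.825 m from the base axis. Payload 3.6 kg.
Tool frame: the origin (TCP) lies midway between the tips of the shut fingers; the grasp point (between the pads) lies 19 mm behind it (manip.grip_depth is the distance from the TCP to the grasp point, in m); z points along the fingers, y is the line along which they close (so a half turn about z gives the same grasp; the last joint's range is limited). The gripper opens to 93 mm and grips with 3 to 60 N. Pads are 15 mm wide; open, the fingers measure 128 mm over their backs; the gripper's body (75 mm by 188 mm) begins 65 mm behind the grasp point.
Start: joints at [1.296, 0.615, -0.013, 1.423, 0.008, 1.103, -0.04], TCP at [0.16, -0.63, 0.219] pointing down, gripper open.
Joint ranges: [-3.12, 3.12], [-0.3, 2.06], [-1.34, 1.32], [0.26, 2.42], [-1.36, 4.5], [0.01, 1.98], [-2.84, 2.84]. Speed limits (rad/s): [2.79, 2.79, 3.14, 3.14, 3.14, 3.14, 3.14].

### API

Orientations are given as a unit quaternion [w, x, y, z].
In Python, from station import manip gives the robot as it stands.
- The arm moves only by the tool carry_out, never from a script. Its argument "commands" is a list of rows, each a list of 2 entries, a list of its own where there are three numbers: the shift along the tool's x, y, z as a fraction of full scale, then the turn, a rotation vector about the tool's x, y, z as a fraction of full scale. In form: [[[x, y, z], [ax, ay, az]], ...]. A call has 1 to 10 rows; each row is the pose to reach, as a shift and turn from the pose commanded when the call began, along the tool's axes at that moment; what a row does not reach only later rows make up. Full scale, the value 1, is 80 mm for a shift and pi/4 rad for a turn. A row lasts 1/8 s, in which the tool goes at most 62.5 mm and 10.7 degrees, less where a joint would pass 70% of its speed; a pose out of reach is approached as far as the arm can. A call with a number of a shift or a turn outside -1 to 1 is refused whole. A call with a gripper value outside its range is refused whole. "fingers" is the opening, from 0 (shut) to 1 (fully open), set as the call begins (left out, the last holds). The fingers move at their own pace and stop on an object; "newtons" is the grip in N (left out, the last holds). Time passes only in rows, so rows that repeat a pose let the fingers close. It gives the time, the measured TCP pose, the force, the opening and the grip force at its end, in the units of the state.
- manip.get_obs(): the state, without advancing time (a new reading comes with each control period).
- manip.get_image(name): name is "side" or "top"; returns a dict with "frame" (480x640x3 uint8, red, green, blue), "K" (3x3 intrinsics, pixels), "k1" (the pictures are not rectified: a ray, as slopes to the right and down, at radius r is drawn at 1 + k1 r^2 times it, then the intrinsics apply), "xyz" and "rotation" of the camera in the world. Camera axes: x right, y up, looking along -z (the intrinsics and any distortion apply to the point x, -y, -z); pixel columns grow to the right and rows downward; lengths in m; the calibration is good to about 2 mm. A picture is of the moment at which its call begins. There is no depth.
- manip.close_job(): hands the job in; it is judged then, once.
The state is a dict: "time": time; "qpos": joint angles; "joint_vel": joint speeds; "joint_torque": joint torques, N m; "tcp_pos": TCP position; "orientation": TCP orientation; "force": force on the tool from outside, world axes, zero at the start; "moment": the same for the moment, N m; "finger_gap": opening from 0.0 (shut) to 1.0 (fully open); "grip_force": force on a finger pad.
Only numpy, scipy, OpenCV 4.12 (cv2) and the standard library are available. Lean on these libraries where they do the work, as an engineer would, in place of code of your own. Each camera call takes 0.05 s, during which the arm holds its last target. There are 200 camera calls.

### The job

Pull the tall capped tube straight up out of the rack and vortex it: gripping it upright near its cap, stand its pointed end in the mixer's rubber cup and press down until the cup has sunk about 5 mm of its 8 mm travel, enough to keep the mixer running without jamming the cup on its stop. Finish while still holding the tube pressed there. Leave the two short tubes in the rack, and the bottle and the syringe pot where they stand.

Things in the scene. Friction and masses are not known exactly. Their poses are not given: they have to be found in the camera images.
- tall_tube: The tube to vortex: closed conical tube, 115 mm long, about 60 g, in any one of the rack's three holes. White body, diameter 29 mm; lower end a 16 mm high cone to a 6 mm flat tip; ribbed blue cap, diameter 34.5 mm, over the top 14 mm. Told from the other tubes by height: its cap top stands 119 mm above the bench, theirs 87 mm. Origin: centre of the tip; z up to the cap.
- short_tube_a: A bystander: a tube of the same kind, diameter and cap, but 83 mm long; it stays in the rack. Origin at its tip, z up.
- short_tube_b: A bystander: the second 83 mm tube, alike; it stays in the rack. Origin at its tip, z up.
- rack: White tube rack, fixed, 60 mm (its x) by 190 mm (its y), 63 mm high. Three upright holes in a row at y = -60, 0 and +60 mm: 31.5 mm wide in the top deck (58 to 63 mm up), 21 mm in the lower deck (4 to 10 mm up); tube tips stand on its floor, 4 mm above the bench, and must rise 59 mm to clear the top deck. Origin: centre of its underside.
- mixer: Touch-operated vortex mixer, fixed: white housing, 150 mm (its x) by 122 mm (its y) at the foot, 72 mm high, its -x side a sloping grey panel with dial and switch. On top, on a black rubber boot, stands the black rubber cup. Origin: at bench height on the cup's axis; z up.
- cup_seat (a point): Centre of the flat inner floor of the rubber cup, where the tube's tip is to stand: 98 mm above the bench with the cup up; it sinks with the cup. The round, open cup is 20 mm deep, inside about 41 mm across at the rim and 31 mm at the floor; its rim is 54 mm across outside, 118 mm above the bench when up. z up.
- cup (a joint): How far the rubber cup is pressed straight down, in m: 0 = up (rest), 0.008 = on its hard stop. A spring returns it: it starts to move at about 4.2 N and needs 1 N more per mm, so about 9 N at 5 mm and 12 N at the stop. The mixer does not really shake.
- bottle: A bystander: closed square laboratory bottle, 66 by 66 mm, 162 mm high, white cap. Origin: centre of its underside.
- syringe_pot: A bystander: grey plastic pot, 68 mm in diameter and 95 mm high, with syringes standing in it up to about 145 mm. Origin: centre of its underside.

How it is judged:
On the way, in this order (a step that is already met when the one before it is completed fails the run):
1. the tall tube, gripped, has been drawn up out of the rack: its tip is above the top deck (height (world z) of tall_tube above 0.068 m and contact force between the fingers and tall_tube above 1 N), for 0.1 s.
2. the tube stands in the cup and presses it 3 to 7 mm down (value of joint cup between 0.003 and 0.007 m and horizontal distance between tall_tube and cup_seat below 0.012 m and z of tall_tube in the frame of cup_seat between -0.004 and 0.006 m and angle between tall_tube's own z axis and vertical below 0.17 rad and contact force between tall_tube and mixer above 3 N and contact force between the fingers and tall_tube above 2 N and z of the grasp point in the frame of tall_tube below 0.13 m and contact force between each of the arm, the fingers and mixer below 0.5 N and contact force between tall_tube and rack below 0.3 N), for 0.3 s.
At the end, for the whole second after the job is handed in: Gripped about its cap, the tall tube stands on the cup's floor (tip within 12 mm of the axis), upright within 10 degrees, and presses the cup 3 to 7 mm down; the gripper does not touch the mixer, nor the tube the rack. Bystanders stand upright within 20 mm of their places (all of step 2 and distance of each of short_tube_a, short_tube_b, bottle, syringe_pot from where it was at the start of the episode below 0.02 m and angle between each of short_tube_a, short_tube_b, bottle, syringe_pot's own z axis and vertical below 0.25 rad); the arm keeps its last pose, push and grip.
It fails at once if a short tube, the bottle or the syringe pot is pushed away, tipped or lifted (by more than 20 mm or 0.25 rad) (distance of any of short_tube_a, short_tube_b, bottle, syringe_pot from where it was at the start of the episode above 0.02 m or angle between any of short_tube_a, short_tube_b, bottle, syringe_pot's own z axis and vertical above 0.25 rad).
It also fails if it takes over 45 s, if anything falls off the work surface, if the arm or the gripper's body presses on something with over 40 N, if the wrist force passes 120 N, or if a joint passes its speed limit or range.

## Working session

There is one attempt and no reset: what is moved stays moved. The work goes in short steps, Python scripts to look and compute and a tool call to move; the robot and the scene stay as the last step left them, time stands still between calls to the robot, and variables do not carry over. Pictures are saved under pics/ and viewed, at most 10 in all, crops included, and the job is handed in when it is done.

Besides the shell and the picture viewer there is one more tool, called after "Emit:" as name([rows], argument=value, ...), one row to a line, values as JSON. carry_out: Moves the arm, as the interface text tells. Its arguments: {"type":"object","properties":{"commands":{"type":"array","items":{"type":"array"}},"fingers":{"type":"number"},"newtons":{"type":"number"}},"required":["commands"]}

```bash
ls; mkdir -p pics; python3 - <<'E'
from station import manip
import cv2
for n in("side","top"):
    d=manip.get_image(n); cv2.imwrite(f"pics/{n}0.png",d["frame"][:,:,::-1]); print(n,d["K"],d["k1"],d["xyz"],d["rotation"])
o=manip.get_obs(); print(o, manip.grip_depth)
E
```

```text
pics
side [[433.97891437   0.         323.69763209]
 [  0.         433.97891437 240.52839774]
 [  0.           0.           1.        ]] 0.0023801889975133615 [ 0.40481639 -0.45219912  0.80088635] [ 0.92504643  0.33105736 -0.0683103  -0.17327385]
top [[606.23901533   0.         308.76972571]
 [  0.         606.23901533 239.20138175]
 [  0.           0.           1.        ]] -0.06611469895939626 [0.51180376 0.0589731  1.50671546] [ 0.71641763  0.03007067 -0.02955183 -0.6963966 ]
{'time': 0.1, 'qpos': array([ 1.29550682,  0.61582366, -0.0126292 ,  1.42471906,  0.0081031 ,
        1.10335646, -0.04037866]), 'joint_vel': array([ 0.00137724, -0.00185562,  0.00065658, -0.00209117,  0.00057232,
        0.00121922, -0.00046239]), 'joint_torque': array([ 1.11469479e-03, -4.60041547e+01,  2.09897887e-01, -1.66244817e+01,
       -6.11924613e-02,  1.69839570e-02,  1.24140461e-04]), 'tcp_pos': array([ 0.15989751, -0.62931203,  0.21760269]), 'orientation': array([-1.11810966e-03,  9.92266205e-01,  1.24122948e-01, -1.50840362e-04]), 'force': array([ 0.64789256,  0.55202444, -0.56927397]), 'moment': array([ 0.04373566, -0.0613378 , -0.00349469]), 'grip_force': 0.0, 'finger_gap': 0.9988285479319582} 0.0188
```

View pics/top0.png

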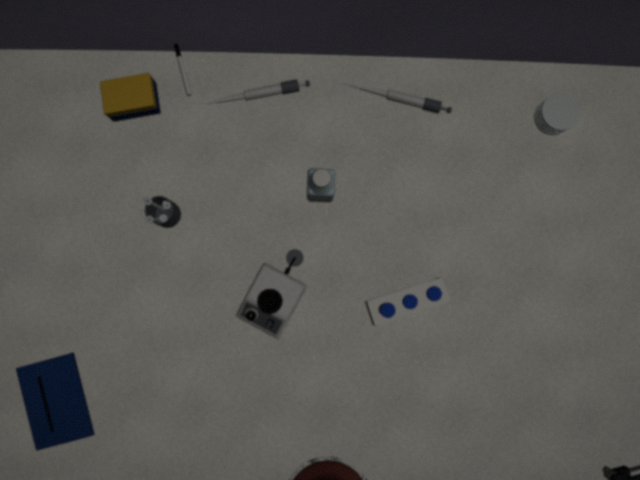

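View pics/side0.png

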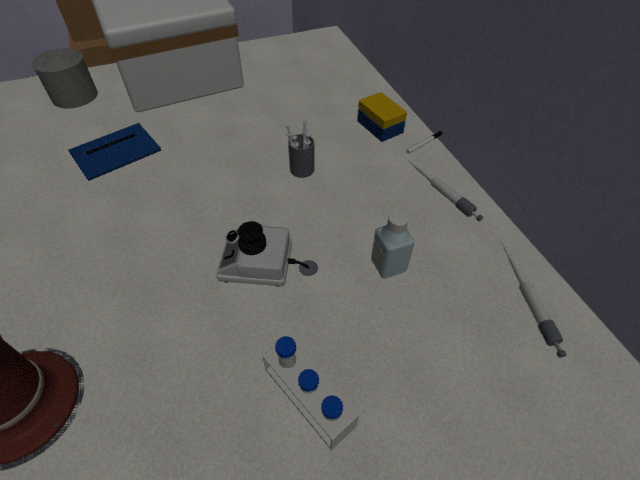

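The top view shows the rack's caps at about (387,310), (410,302) and (434,294), with the cup near (270,301). In the side view the cap at (286,347) stands clearly above the other two, so the tall tube is the one nearest the mixer. I'll enlarge crops to measure.

```bash
python3 - <<'E'
import cv2
t=cv2.imread("pics/top0.png"); s=cv2.imread("pics/side0.png")
f=lambda a:cv2.convertScaleAbs(cv2.resize(a,None,fx=4,fy=4,interpolation=cv2.INTER_CUBIC),alpha=2.2,beta=10)
cv2.imwrite("pics/topc.png",cv2.resize(f(t[245:345,230:460]),(800,348)))  # x3.478
cv2.imwrite("pics/sidec.png",f(s[215:365,200:320]))
# cap blobs by colour
for n,im in(("top",t),("side",s)):
    h=cv2.cvtColor(im,cv2.COLOR_BGR2HSV); m=cv2.inRange(h,(105,150,50),(130,255,255))
    k,_,st,c=cv2.connectedComponentsWithStats(m)
    for i in range(1,k):
        if st[i,4]>40: print(n,st[i],c[i])
E
```

```text
top [428 287  13  13 133] [433.78947368 293.21804511]
top [403 296  14  12 127] [409.7007874  301.37795276]
top [381 304  13  13 139] [387.12230216 309.78417266]
side [384 121  21  12  50] [393.76 126.62]
side [  69  123   91   57 2325] [113.14150538 150.46795699]
side [275 337  21  21 339] [285.36873156 346.79941003]
side [299 369  20  23 347] [308.3314121  379.94524496]
side [322 396  21  23 382] [331.81413613 406.81937173]
```

View pics/topc.png

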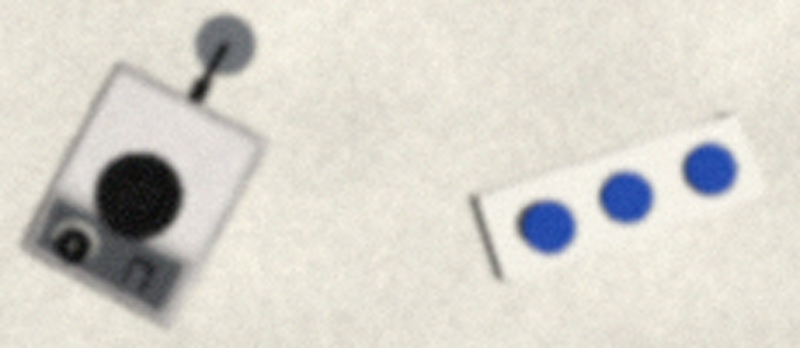

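View pics/sidec.png

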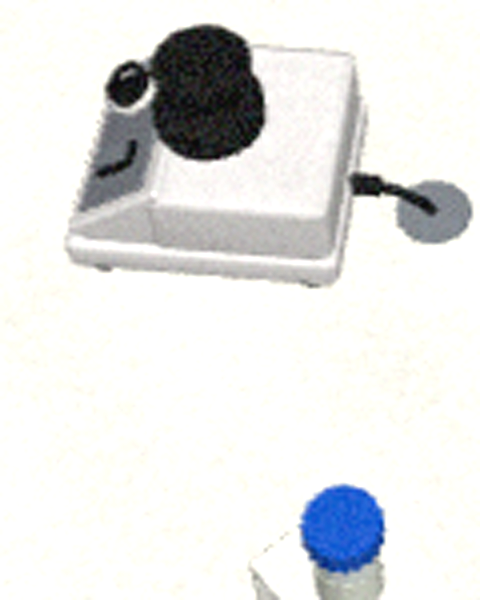

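```bash
cat > h.py <<'E'
import numpy as np
from scipy.spatial.transform import Rotation as R
from scipy.optimize import least_squares
from station import manip
q=lambda w:R.from_quat([w[1],w[2],w[3],w[0]])
cams={"side":(433.979,323.698,240.528,.00238,[.40481639,-.45219912,.80088635],[.92504643,.33105736,-.0683103,-.17327385]),
"top":(606.239,308.770,239.201,-.066115,[.51180376,.0589731,1.50671546],[.71641763,.03007067,-.02955183,-.6963966])}
def proj(n,p):
    f,cx,cy,k,t,w=cams[n]; c=q(w).inv().apply(np.array(p)-t); a=np.array([c[0],-c[1]])/-c[2]
    return f*a*(1+k*a@a)+[cx,cy]
def onz(n,uv,z):
    return least_squares(lambda p:proj(n,[*p,z])-uv,[.5,0]).x
def tri(a,b): return least_squares(lambda p:np.r_[proj("top",p)-a,proj("side",p)-b],[.5,0,.1])
E
python3 - <<'E'
from h import *
T=[(387.12,309.78),(409.7,301.38),(433.8,293.2)];S=[(285.37,346.8),(308.33,379.95),(331.8,406.8)]
for a,b,z in zip(T,S,(.119,.087,.087)):
    r=tri(a,b); print(r.x,r.cost,onz("top",a,z),onz("side",b,z-.004))
c=onz("top",(270,301.35),.118);print("cup",c,proj("side",[*c,.118]))
th=np.linspace(0,6.283,100);pp=np.array([proj("side",[c[0]+.027*np.cos(t),c[1]+.027*np.sin(t),.118]) for t in th]);print((pp.min(0)-[200,215])*4,(pp.max(0)-[200,215])*4)
for uv,z in(((322,180),.162),((160,210),.12)): print(onz("top",uv,z))
E
```

```text
[ 0.47266215 -0.12233436  0.11227534] 0.0009920326903763046 [ 0.47277146 -0.12144274] [ 0.47243739 -0.12365002]
[ 0.49295889 -0.17914795  0.08108679] 0.009976671326753518 [ 0.49277847 -0.17809277] [ 0.49285998 -0.17990909]
[ 0.51325697 -0.23545469  0.08184508] 0.0005266161317133284 [ 0.51331138 -0.23440808] [ 0.5130537  -0.23579464]
cup [0.48445202 0.14603764] [249.92780032 231.5005931 ]
[147.02672435  27.17438883] [252.13915222 106.32336572]
[0.75970138 0.0356481 ]
[0.68704968 0.407747  ]
```

Emit:
carry_out([
  [[0.15,-0.15,0],[0,0,-0.15]],
  [[0.4,-0.4,0],[0,0,-0.38]],
  [[0.7,-0.7,0],[0,0,-0.6]],
  [[0.9,-0.9,0],[0,0,-0.8]],
  [[1,-1,0],[0,0,-0.95]],
  [[1,-1,0],[0,0,-1]],
], fingers=1, newtons=35)

```text
time: 0.85
tcp_pos: [0.2185, -0.5318, 0.2184]
orientation: [-0.0, 0.869, 0.495, 0.0]
force: [-0.3, 0.7, 0.3]
finger_gap: 1.0
grip_force: 0.0
```

```bash
cat >> h.py <<'E'
def go(p,yaw):  # yaw: world angle of tool y, tool down; prints shift & turn in units
    o=manip.get_obs(); r=q(o["orientation"])
    y=np.array([np.cos(yaw),np.sin(yaw),0]); z=np.array([0,0,-1.]); g=R.from_matrix(np.c_[np.cross(y,z),y,z])
    s=r.inv().apply(np.array(p)-o["tcp_pos"])/.08; w=(r.inv()*g).as_rotvec()/(np.pi/4)
    print("t",o["time"],"tcp",o["tcp_pos"].round(4),"q",o["qpos"].round(2),"F",o["force"].round(1),"gap",round(o["finger_gap"],3),"grip",o["grip_force"]); print("shift",s.round(3),"turn",w.round(3))
E
python3 -c "
from h import *
go([.4727,-.1225,.219],np.deg2rad(19.8))"
```

```text
t 0.85 tcp [ 0.2185 -0.5318  0.2184] q [ 1.29  0.51 -0.23  1.64  0.13  1.01  0.48] F [-0.3  0.7  0.3] gap 1.0 grip 0.0
shift [ 6.022e+00  1.320e-01 -1.000e-03] turn [-0.00e+00 -1.00e-03 -1.12e+00]
```

Emit:
carry_out([
  [[0.2,0,0],[0,0,-0.15]],
  [[0.5,0,0],[0,0,-0.38]],
  [[0.8,0,0],[0,0,-0.6]],
  [[1,0,0],[0,0,-0.8]],
  [[1,0.02,0],[0,0,-1]],
  [[1,0.02,0],[0,0,-1]],
])

```text
time: 1.6
tcp_pos: [0.2595, -0.4655, 0.2183]
orientation: [-0.0, 0.615, 0.788, 0.0]
force: [-0.3, -0.2, -0.4]
finger_gap: 0.999
grip_force: 0.0
```

```bash
python3 -c "
from h import *
go([.4727,-.1225,.219],np.deg2rad(19.8))"
```

```text
t 1.6 tcp [ 0.2595 -0.4655  0.2183] q [ 1.33  0.47 -0.45  1.75  0.24  0.98  1.03] F [-0.3 -0.2 -0.4] gap 0.999 grip 0.0
shift [ 3.513  3.625 -0.008] turn [-0.    -0.    -0.128]
```

Emit:
carry_out([
  [[0.2,0.2,0],[0,0,-0.03]],
  [[0.5,0.5,0],[0,0,-0.06]],
  [[0.8,0.8,0],[0,0,-0.1]],
  [[0.9,0.93,0],[0,0,-0.128]],
  [[0.9,0.93,0],[0,0,-0.128]],
])

```text
time: 2.22
tcp_pos: [0.3152, -0.3761, 0.2188]
orientation: [0.0, 0.573, 0.82, -0.0]
force: [0.1, 0.7, 0.2]
finger_gap: 0.999
grip_force: 0.0
```

Emit:
carry_out([
  [[0.2,0.2,0],[0,0,0]],
  [[0.5,0.5,0],[0,0,0]],
  [[0.8,0.8,0],[0,0,0]],
  [[0.9,0.9,0],[0,0,0]],
  [[0.9,0.9,0],[0,0,0]],
])

```text
time: 2.85
tcp_pos: [0.3573, -0.2854, 0.2186]
orientation: [0.0, 0.574, 0.819, -0.0]
force: [-0.9, -0.9, 0.1]
finger_gap: 0.999
grip_force: 0.0
```

```bash
python3 -c "
from h import *
go([.4727,-.1225,.219],np.deg2rad(19.8))"
```

```text
t 2.85 tcp [ 0.3573 -0.2854  0.2186] q [ 1.02  0.36 -0.53  1.94  0.23  0.9   0.72] F [-0.9 -0.9  0.1] gap 0.999 grip 0.0
shift [ 1.421  2.052 -0.006] turn [-0.001  0.001  0.004]
```

Emit:
carry_out([
  [[0.2,0.2,0],[0,0,0]],
  [[0.4,0.5,0],[0,0,0]],
  [[0.6,0.8,0],[0,0,0]],
  [[0.7,1,0],[0,0,0]],
  [[0.7,1,0],[0,0,0]],
])

```text
time: 3.48
tcp_pos: [0.4139, -0.2054, 0.2186]
orientation: [0.0, 0.574, 0.819, -0.0]
force: [-0.7, 0.7, -0.1]
finger_gap: 1.0
grip_force: 0.0
```

Emit:
carry_out([
  [[0.2,0.2,0],[0,0,0]],
  [[0.4,0.5,0],[0,0,0]],
  [[0.6,0.8,0],[0,0,0]],
  [[0.7,1,0],[0,0,0]],
  [[0.7,1,0],[0,0,0]],
  [[0.7,1,0],[0,0,0]],
])

```text
time: 4.22
tcp_pos: [0.4687, -0.1261, 0.2184]
orientation: [-0.0, 0.574, 0.819, -0.001]
force: [-0.5, 0.2, -0.6]
finger_gap: 1.0
grip_force: 0.0
```

```bash
python3 -c "
from h import *
go([.4727,-.1225,.092],np.deg2rad(19.8))
import cv2
im=manip.get_image('side')['frame'][:,:,::-1]; cv2.imwrite('pics/s1.png',cv2.convertScaleAbs(im,alpha=2))"
```

```text
t 4.225 tcp [ 0.4687 -0.1261  0.2184] q [ 0.61  0.41 -0.56  1.87  0.27  0.93  0.28] F [-0.5  0.2 -0.6] gap 1.0 grip 0.0
shift [0.026 0.065 1.579] turn [-0.002  0.     0.002]
```

View pics/s1.png

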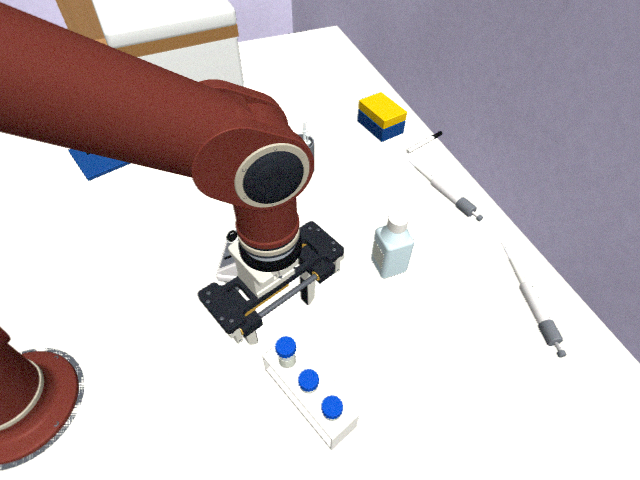

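The gripper hangs open over the tall tube (cap at (286,347)), with its fingers across the row. The bystanders haven't moved. Next I descend.

Emit:
carry_out([
  [[0.03,0.065,0.1],[0,0,0]],
  [[0.03,0.065,0.3],[0,0,0]],
  [[0.03,0.065,0.6],[0,0,0]],
  [[0.03,0.065,0.8],[0,0,0]],
  [[0.03,0.065,0.8],[0,0,0]],
])

```text
time: 4.9
tcp_pos: [0.4725, -0.1203, 0.1533]
orientation: [-0.002, 0.573, 0.819, -0.001]
force: [-0.2, 0.5, 0.5]
finger_gap: 1.0
grip_force: 0.0
```

Emit:
carry_out([
  [[0,0,0.2],[0,0,0]],
  [[0,0,0.4],[0,0,0]],
  [[0,0,0.6],[0,0,0]],
  [[0,0,0.7],[0,0,0]],
  [[0,0,0.78],[0,0,0]],
  [[0,0,0.78],[0,0,0]],
  [[0,0,0.78],[0,0,0]],
])

```text
time: 5.78
tcp_pos: [0.474, -0.1204, 0.0927]
orientation: [0.0, 0.573, 0.819, 0.0]
force: [0.3, -0.1, -0.1]
finger_gap: 1.003
grip_force: 0.0
```

```bash
python3 -c "
from h import *
go([.4727,-.1225,.092],np.deg2rad(19.8))
import cv2
im=manip.get_image('side')['frame'][230:380,180:380,::-1]; cv2.imwrite('pics/s2.png',cv2.resize(cv2.convertScaleAbs(im,alpha=2),None,fx=4,fy=4))"
```

```text
t 5.775 tcp [ 0.474  -0.1204  0.0927] q [ 0.51  0.59 -0.45  2.01  0.42  0.63  0.13] F [ 0.3 -0.1 -0.1] gap 1.003 grip 0.0
shift [-0.019 -0.025  0.009] turn [0.001 0.001 0.005]
```

View pics/s2.png

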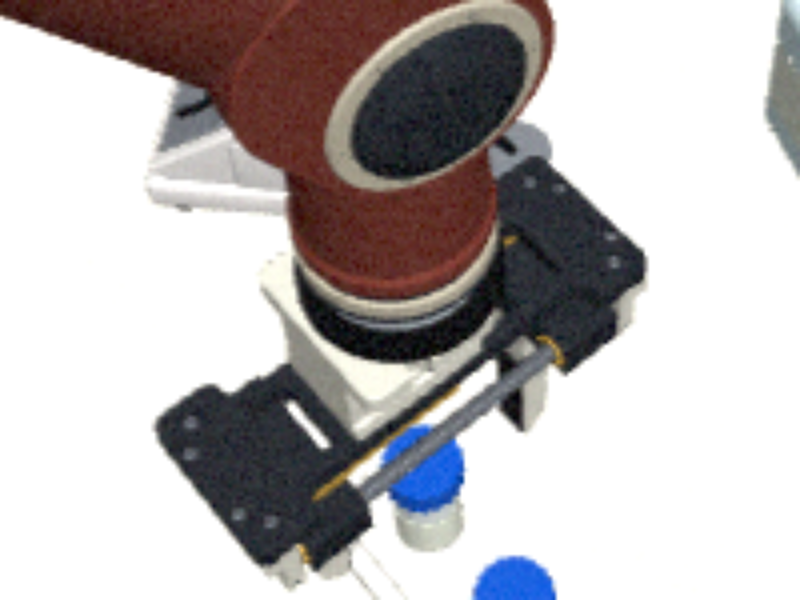

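The cap at crop (424,468) sits midway between the fingers. I'll centre the last 2 mm and close.

Emit:
carry_out([
  [[-0.02,-0.02,0],[0,0,0]],
  [[-0.02,-0.02,0],[0,0,0]],
  [[-0.02,-0.02,0],[0,0,0]],
  [[-0.02,-0.02,0],[0,0,0]],
  [[-0.02,-0.02,0],[0,0,0]],
  [[-0.02,-0.02,0],[0,0,0]],
  [[-0.02,-0.02,0],[0,0,0]],
  [[-0.02,-0.02,0],[0,0,0]],
], fingers=0, newtons=35)

```text
time: 6.82
tcp_pos: [0.4727, -0.1224, 0.0923]
orientation: [-0.0, 0.573, 0.819, 0.0]
force: [0.3, -0.0, 0.4]
finger_gap: 0.348
grip_force: 35.0
```

```bash
python3 -c "
from h import *
go([.4727,-.1225,.222],np.deg2rad(19.8))"
```

```text
t 6.825 tcp [ 0.4727 -0.1224  0.0923] q [ 0.51  0.59 -0.45  2.01  0.42  0.63  0.13] F [ 0.3 -0.   0.4] gap 0.348 grip 35.00004172325134
shift [-0.002 -0.    -1.622] turn [-0.    -0.     0.005]
```

Emit:
carry_out([
  [[0,0,-0.1],[0,0,0]],
  [[0,0,-0.3],[0,0,0]],
  [[0,0,-0.5],[0,0,0]],
  [[0,0,-0.7],[0,0,0]],
  [[0,0,-0.85],[0,0,0]],
  [[0,0,-0.85],[0,0,0]],
])

```text
time: 7.58
tcp_pos: [0.4732, -0.1225, 0.1612]
orientation: [0.001, 0.574, 0.819, 0.0]
force: [-0.5, 0.9, 0.1]
finger_gap: 0.349
grip_force: 35.0
```

Emit:
carry_out([
  [[0,0,-0.2],[0,0,0]],
  [[0,0,-0.4],[0,0,0]],
  [[0,0,-0.6],[0,0,0]],
  [[0,0,-0.75],[0,0,0]],
  [[0,0,-0.85],[0,0,0]],
  [[0,0,-0.85],[0,0,0]],
  [[0,0,-0.85],[0,0,0]],
])

```text
time: 8.45
tcp_pos: [0.4722, -0.1224, 0.2278]
orientation: [-0.001, 0.573, 0.819, -0.0]
force: [-0.6, 0.3, 0.0]
finger_gap: 0.346
grip_force: 35.0
```

```bash
python3 -c "
from h import *
go([.4845,.1455,.228],np.deg2rad(19.8))"
```

```text
t 8.45 tcp [ 0.4722 -0.1224  0.2278] q [ 0.61  0.4  -0.57  1.85  0.26  0.96  0.28] F [-0.6  0.3  0. ] gap 0.346 grip 34.99977886676788
shift [ 3.094e+00  1.290e+00 -2.000e-03] turn [-0.001 -0.001  0.005]
```

Emit:
carry_out([
  [[0.15,0.06,0],[0,0,0]],
  [[0.4,0.17,0],[0,0,0]],
  [[0.7,0.3,0],[0,0,0]],
  [[0.9,0.38,0],[0,0,0]],
  [[1,0.42,0],[0,0,0]],
  [[1,0.42,0],[0,0,0]],
])

```text
time: 9.2
tcp_pos: [0.4768, -0.0354, 0.2282]
orientation: [-0.0, 0.573, 0.82, -0.0]
force: [-0.3, -0.7, 0.1]
finger_gap: 0.349
grip_force: 35.0
```

Emit:
carry_out([
  [[0.15,0.06,0],[0,0,0]],
  [[0.4,0.17,0],[0,0,0]],
  [[0.7,0.3,0],[0,0,0]],
  [[0.9,0.38,0],[0,0,0]],
  [[1,0.42,0],[0,0,0]],
  [[1,0.42,0],[0,0,0]],
])

```text
time: 9.95
tcp_pos: [0.481, 0.0511, 0.2282]
orientation: [0.0, 0.573, 0.819, -0.0]
force: [0.1, -0.4, -1.1]
finger_gap: 0.349
grip_force: 35.0
```

Emit:
carry_out([
  [[0.15,0.06,0],[0,0,0]],
  [[0.4,0.17,0],[0,0,0]],
  [[0.7,0.3,0],[0,0,0]],
  [[0.9,0.38,0],[0,0,0]],
  [[1,0.42,0],[0,0,0]],
  [[1,0.42,0],[0,0,0]],
  [[1,0.42,0],[0,0,0]],
])

```text
time: 10.82
tcp_pos: [0.4853, 0.1365, 0.2281]
orientation: [0.0, 0.574, 0.819, -0.0]
force: [0.3, -1.3, -0.3]
finger_gap: 0.35
grip_force: 35.0
```

```bash
python3 -c "
from h import *
go([.4845,.1455,.188],np.deg2rad(19.8))
import cv2
im=manip.get_image('side')['frame'][150:300,170:370,::-1]; cv2.imwrite('pics/s3.png',cv2.resize(cv2.convertScaleAbs(im,alpha=2),None,fx=4,fy=4))
print((proj('side',[.4845,.1455,.118])-[170,150])*4)"
```

```text
t 10.825 tcp [0.4853 0.1365 0.2281] q [ 0.1   0.43 -0.6   1.81  0.29  0.98 -0.27] F [ 0.3 -1.3 -0.3] gap 0.35 grip 34.99970734119415
shift [0.11  0.029 0.502] turn [-0.001  0.001  0.003]
[320.07758181 326.71373176]
```

View pics/s3.png

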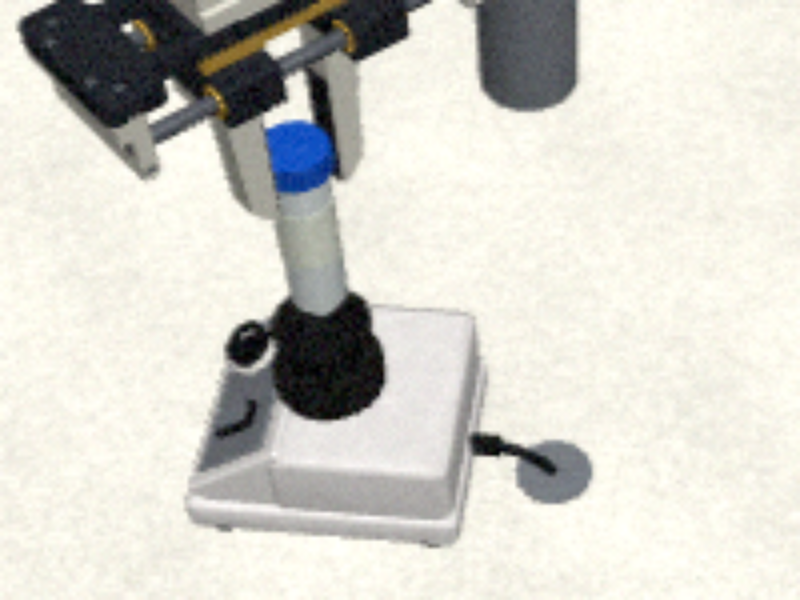

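The tube hangs upright over the cup. Cap centre is at crop (300,155), the rim spans roughly 275..373, and the visible body ends near (325,310). I'll check these against the projection before lowering.

```bash
python3 -c "
from h import *
f=lambda p:((proj('side',p)-[170,150])*4).round(0)
x,y=.4853,.1365
for dz in(0,.016,.06,.101,.108,.115): print(dz,f([x,y,.1398+dz]))
print('rim near edge',f([.4845,.1445-.027,.118]),f([.4845,.1445+.027,.118]),'L',f([.4575,.1445,.118]),'R',f([.5115,.1445,.118]))
"
```

```text
0 [321. 311.]
0.016 [317. 290.]
0.06 [306. 228.]
0.101 [295. 166.]
0.108 [293. 155.]
0.115 [291. 144.]
rim near edge [335. 366.] [307. 292.] L [269. 342.] R [371. 314.]
```

Projection and picture agree: tip (321,311), with cup and tube sharing a shift of about 1 px. Lowering to just above the floor.

Emit:
carry_out([
  [[0.11,0.03,0],[0,0,0]],
  [[0.11,0.03,0.1],[0,0,0]],
  [[0.11,0.03,0.25],[0,0,0]],
  [[0.11,0.03,0.4],[0,0,0]],
  [[0.11,0.03,0.47],[0,0,0]],
  [[0.11,0.03,0.47],[0,0,0]],
  [[0.11,0.03,0.47],[0,0,0]],
])

```text
time: 11.75
tcp_pos: [0.4847, 0.1469, 0.191]
orientation: [0.0, 0.573, 0.819, 0.0]
force: [0.0, -0.0, -0.2]
finger_gap: 0.353
grip_force: 35.0
```

```bash
python3 -c "
from h import *
go([.4845,.1455,.1813],np.deg2rad(19.8))"
```

```text
t 11.75 tcp [0.4847 0.1469 0.191 ] q [ 0.06  0.48 -0.58  1.86  0.33  0.9  -0.33] F [ 0.  -0.  -0.2] gap 0.353 grip 34.99983251094818
shift [-0.016 -0.009  0.121] turn [ 0.001 -0.     0.005]
```

Emit:
carry_out([
  [[-0.01,0,0.03],[0,0,0]],
  [[-0.01,0,0.05],[0,0,0]],
  [[-0.01,0,0.07],[0,0,0]],
  [[-0.01,0,0.08],[0,0,0]],
  [[-0.01,0,0.08],[0,0,0]],
  [[-0.01,0,0.08],[0,0,0]],
  [[-0.01,0,0.08],[0,0,0]],
])

```text
time: 12.62
tcp_pos: [0.4849, 0.1461, 0.1846]
orientation: [0.0, 0.573, 0.819, 0.0]
force: [0.3, -0.2, 4.9]
finger_gap: 0.35
grip_force: 35.0
```

Emit:
carry_out([
  [[0,0,0.02],[0,0,0]],
  [[0,0,0.035],[0,0,0]],
  [[0,0,0.045],[0,0,0]],
  [[0,0,0.045],[0,0,0]],
  [[0,0,0.045],[0,0,0]],
])

```text
time: 13.25
tcp_pos: [0.485, 0.1462, 0.1815]
orientation: [0.0, 0.573, 0.819, 0.0]
force: [-2.6, 0.5, 7.4]
finger_gap: 0.348
grip_force: 35.0
```

```bash
python3 -c "
from h import *
F=[]
import cv2
for i in range(12):
    d=manip.get_image('side')['frame']; F.append(manip.get_obs()['force'])
print(np.mean(F,0),np.std(F,0)); go([.4845,.1455,.1813],np.deg2rad(19.8))
cv2.imwrite('pics/s4.png',cv2.resize(cv2.convertScaleAbs(d[150:300,170:370,::-1],alpha=2),None,fx=4,fy=4))
f=lambda p:((proj('side',p)-[170,150])*4).round(0); print(f([.485,.146,.1813+.027]))"
```

```text
[-1.5879944  -0.87583639  7.95730716] [0.40920863 0.49504996 0.52085465]
t 13.85 tcp [0.485  0.1462 0.1815] q [ 0.05  0.49 -0.57  1.87  0.34  0.88 -0.33] F [-1.6 -1.4  8.5] gap 0.348 grip 35.00179946422577
shift [-0.006 -0.009  0.002] turn [0.001 0.    0.005]
[298. 202.]
```

View pics/s4.png

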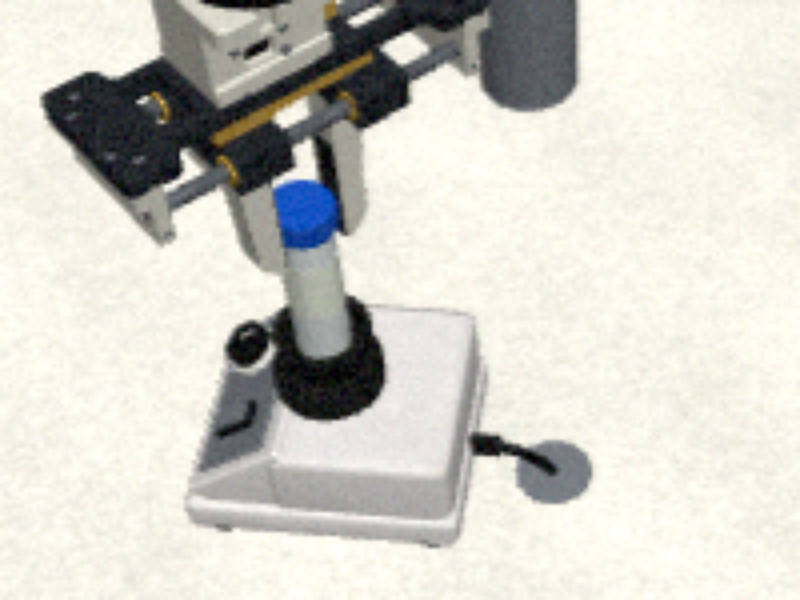

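The tube stands upright inside the cup, and the fingers are well clear of the rim. Force is about 8–8.5 N, which means about 4–5 mm down, matching the geometry (4.8 mm). Handing in.

```bash
python3 -c "
from station import manip
print(manip.close_job())"
```

```text
the job is handed in; nothing more can be done
None
```

I handed the job in with the tall tube gripped by its cap, upright in the mixer cup, and pressed about 4–5 mm down by force and height readings; the judge returned no verdict.

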